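# Set the length stop back against its spring finger, gear play taken up

## Robot

A 7-joint arm with a two-finger parallel gripper is mounted at the origin on the work surface. World frame = base frame: x ahead of the robot, y to its left, z up, the work surface at z = 0. Lengths are in m, angles in rad, forces in N, time in s.
With the tool pointing down it reaches from about 0.35 to 0.9 m from the base axis. Payload 8.1 kg.
Tool frame: the origin (TCP) lies midway between the tips of the shut fingers; the grasp point (between the pads) lies arm.grasp_offset behind it (arm.grasp_offset is the distance from the TCP to the grasp point, in m); z points along the fingers, y is the line along which they close (so a half turn about z gives the same grasp; the last joint's range is limited). The gripper opens to 92 mm and grips with 3 to 60 N. Pads are 19 mm wide; open, the fingers measure 130 mm over their backs; the gripper's body (75 mm by 190 mm) begins 47 mm behind the grasp point.
Start: joints at [-1.442, 0.434, 0.025, 1.573, -0.012, 1.134, -0.075], TCP at [0.144, 0.608, 0.227] pointing down, gripper open.
Joint ranges: [-2.62, 2.62], [-0.44, 2.09], [-1.27, 1.32], [0.08, 2.57], [-1.32, 4.46], [0.12, 2], [-2.74, 2.74]. Speed limits (rad/s): [2.22, 2.22, 3.01, 3.01, 3.14, 3.14, 3.14].

## Interface

Orientations are given as a rotation vector (axis times angle).
In Python, from cell import observe, imaging, arm gives the robot as it stands.
- The arm moves only by the tool apply_moves, never from a script. Its argument "commands" is a list of rows, each a list of 5 numbers: the opening in per cent of the stroke, from 0 (shut) to 100 (fully open), then the shift along the world's x, y, z in units of 0.06 m (1.0 is 0.06 m), then the turn about the world's z in units of 0.5 rad (1.0 is 0.5 rad). A call has 1 to 12 rows; each row shifts and turns the commanded pose from where the row before left it; what a row does not reach is not made up. A row lasts 1/8 s, in which the tool goes at most 62.5 mm and 10.7 degrees, less where a joint would pass 70% of its speed; a pose out of reach is approached as far as the arm can. A call with a number of a shift or a turn outside -1 to 1 is refused whole. A call with a gripper value outside its range is refused whole. The fingers move at their own pace and stop on an object; "newtons" is the grip in N (left out, the last holds). Time passes only in rows, so rows that do not move let the fingers close. It gives the time, the measured TCP pose, the force, the opening and the grip force at its end, in the units of the state.
- observe(): the state, without advancing time (a new reading comes with each control period).
- imaging.get_image(name): name is "scene" or "top" or "wrist"; returns (picture, depth): 420x560x3 uint8, red, green, blue; 420x560 float32, m along the optical axis (not along the pixel's ray), 0 where there is no reading.
- imaging.camera_params(name): a dict with "camera_matrix" (3x3 intrinsics, pixels), "origin" and "rotation" of the camera in the world; the wrist camera has in their place "tool_from_camera" (4x4, takes a point from camera to tool coordinates, whose origin is the TCP and whose axes are the flange's). Camera axes: x right, y up, looking along -z (the intrinsics and any distortion apply to the point x, -y, -z); pixel columns grow to the right and rows downward; lengths in m; the calibration is good to about 2 mm. A picture is of the moment at which its call begins: read the wrist's pose just before it. camera_params takes no time and is no camera call.
- arm.sign_off(): hands the job in; it is judged then, once.
The state is a dict: "clock": time; "joints": joint angles; "dq": joint speeds; "joint_efforts": joint torques, N m; "position": TCP position; "ee_rot": TCP orientation; "force": force on the tool from outside, world axes, zero at the start; "ft_torque": the same for the moment, N m; "width": opening from 0.0 (shut) to 1.0 (fully open); "gripper_force": force on a finger pad.
Only numpy, scipy, OpenCV 4.12 (cv2) and the standard library are available. Lean on these libraries where they do the work, as an engineer would, in place of code of your own. Each camera call takes 0.05 s, during which the arm holds its last target. There are 200 camera calls.

## Task

Set the length stop of the trim-cutting jig with its handwheel: turn the knob anticlockwise (seen from above) until the stop's tab has passed the sprung finger and the finger has snapped back behind it, then come back clockwise, taking up the gear play, until the tab bears firmly but gently (best about 8 N, between 4 and 13) on the finger, and leave it so. Move the stop only by its handwheel, never force the drive or the finger (over 15 N bends it), disturb nothing else on the bench, and let go of the knob.

Things in the scene. Friction and masses are not known exactly. Their poses are not given: they have to be found in the camera images.
- jig: Wooden base board 290 x 440 x 18 mm, fixed to the bench, with the whole mechanism on it. Origin: centre of its underside, on the bench. Jig y runs along the stop's rail, away from the handwheel; jig x runs across it, z up.
- hub (a point): Point on the upright handwheel axis, fixed in the jig at (-20, -120, 85) mm of the jig frame: 10 mm above the wheel's spokes (hub cap top at 86 mm, rim top at 84 mm above the bench). The steel wheel is 144 mm across with three spokes. A grey gear housing 70 x 90 mm stands under it.
- knob_mid (a point): Middle of the upright black crank knob, 55 mm from the wheel axis: a cylinder 21 mm in diameter, 42 mm high, from 85 to 127 mm above the bench, this point at 107 mm. The knob spins freely on its own pin, so it can be gripped and carried round in a circle without turning the gripper. The point's axes spin with it and mean nothing.
- handwheel (a joint): Handwheel angle in rad, 0 at the start, growing anticlockwise seen from above; stops at -0.5 and 5.2. One rad moves the drive pin 16 mm along jig +y. The knob's direction from the axis in the jig frame is (angle - 2.4) rad from jig +x. At the knob, turning it freely takes 0.5 to 1.5 N, dragging the stop 2 to 4 N, and each 10 N between tab and finger adds 3 N.
- dog: Drive pin: upright steel pin 12 mm in diameter, 30 mm high, on the end of the dark toothed rack, between the two jaws of the stop. Origin: centre of its foot, 46 mm above the bench. It slides along jig y only, geared to the handwheel.
- carriage: The length stop: aluminium block 40 x 75 x 28 mm on a rail, with a wooden plate at its far end and two steel jaws around the drive pin. Slides along jig y only, with about 8 N drag, when the pin pushes a jaw. Axes as the jig's; starts with its origin within 3 mm of the jig's, along y; its travel ends 66 mm beyond the jig's origin along +y, 34 to 42 mm past the finger block.
- near_jaw (a point): Centre of the inner face, facing the pin, of the jaw nearer the handwheel: the one pushed by clockwise turning. Axes as the jig's. When the pin bears on it, the pin's centre is 6 mm from this face along jig +y. The pin's total play between the two jaws is 5 to 11 mm, different every time; it starts somewhere within the play.
- tab_tip (a point): Tip of the dark steel tab on the stop, 49 mm above the bench, reaching out along jig +x over the aluminium scale. The tab is 4 mm thick along jig y, centred on this point, and moves with the stop.
- index: Steel block 26 x 44 x 18 mm fixed on the jig, 24 to 32 mm along jig y from the jig's origin, axes as the jig's. Origin: at its foot, under the hinge row, 4 mm (in x and y) from its centre. On it, a round finger 5 mm thick, 20 mm long, points along -x across the tab's path. Its centre is set 0 to 10 mm along +y from this origin, differently each time.
- finger_block (a point): Top of that block above its origin. The finger swings aside (about 1 N) for a tab coming along +y and snaps back once the tab's centre is about 14 mm past the finger's centre; it blocks a tab coming back along -y, touching it with the tab's centre 4.5 mm past the finger's, and gives about 1 mm per 4 N.
- bead: Loose grey-green trim strip 14 x 150 x 12 mm lying on the jig. Leave alone.
- offcut: Loose wood offcut 30 x 45 x 14 mm on the jig. Leave alone.
- sandpaper: Pack of sanding sheets 70 x 130 x 30 mm on the bench. Leave alone.
- can: Drinks can 66 mm in diameter, 120 mm high. Leave alone.
- nailer: Pneumatic nailer lying on its side, about 270 x 190 x 60 mm. Leave alone.

How it is judged:
By the outcome, as a careful person would: the job done as asked, in the order asked, and still so for the second after the job is handed in, with the robot touching nothing.
It also fails if it takes over 72 s, if anything falls off the work surface, if the arm or the gripper's body presses on something with over 40 N, if the wrist force passes 120 N, or if a joint passes its speed limit or range.

## Working session

There is one attempt and no reset: what is moved stays moved. The work goes in short steps, Python scripts to look and compute and a tool call to move; the robot and the scene stay as the last step left them, time stands still between calls to the robot, and variables do not carry over. Pictures are saved under pics/ and viewed, at most 12 in all, crops included, and the job is handed in when it is done.

Besides the shell and the picture viewer there is one more tool, called after "Request:" by a JSON object that holds its "name" and its "arguments". apply_moves: Moves the arm, as the interface text tells. Its arguments: {"type":"object","properties":{"commands":{"type":"array"},"newtons":{"type":"number"}},"required":["commands"]}

```bash
mkdir -p pics; ls
cat > h.py <<'E'
import numpy as np, cv2
from cell import observe, imaging, arm
def grab(n):
    s=observe(); im,d=imaging.get_image(n); p=imaging.camera_params(n)
    np.savez(f'{n}.npz',im=im,d=d,K=p['camera_matrix'],**({'o':p['origin'],'R':p['rotation']} if 'origin' in p else {'T':p['tool_from_camera'],'pos':s['position'],'rot':s['ee_rot']}))
    return im,d,p
def pose(n):
    z=np.load(f'{n}.npz')
    if 'o' in z: return z,np.array(z['R']),np.array(z['o'])
    Rt=cv2.Rodrigues(np.array(z['rot'],float))[0];T=z['T']
    return z,Rt@T[:3,:3],Rt@T[:3,3]+z['pos']
def pt(n,u,v,zz=None):
    z,R,o=pose(n);K=z['K'];r=np.array([(u-K[0,2])/K[0,0],-(v-K[1,2])/K[1,1],-1])
    if zz is None: return o+R@r*z['d'][int(v),int(u)]
    w=R@r; return o+w*(zz-o[2])/w[2]
def save(im,f): cv2.imwrite('pics/'+f,im[:,:,::-1])
E
python3 - <<'E'
from h import *
for n in('top','scene'):
    im,d,p=grab(n); save(im,n+'1.png'); print(p)
print(imaging.camera_params('wrist'),observe(),arm.grasp_offset)
E
```

```text
pics
{'camera_matrix': array([[379.09594047,   0.        , 276.98710093],
       [  0.        , 379.09594047, 214.52952441],
       [  0.        ,   0.        ,   1.        ]]), 'origin': array([0.37710938, 0.01641867, 1.39970502]), 'rotation': array([ 0.09582154, -0.09282045, -1.54845526])}
{'camera_matrix': array([[481.86230778,   0.        , 271.69023609],
       [  0.        , 481.86230778, 211.24218375],
       [  0.        ,   0.        ,   1.        ]]), 'origin': array([1.06411452, 0.35706451, 1.17386132]), 'rotation': array([0.31066333, 0.55308181, 2.05482256])}
{'camera_matrix': array([[352.20356521,   0.        , 279.1747278 ],
       [  0.        , 352.20356521, 208.08723714],
       [  0.        ,   0.        ,   1.        ]]), 'tool_from_camera': array([[ 1.44438842e-03,  9.54079912e-01,  2.99548718e-01,
         8.10151875e-02],
       [ 9.99998814e-01, -1.53806289e-03,  7.69430903e-05,
         1.05060020e-03],
       [ 5.34134625e-04,  2.99548252e-01, -9.54081003e-01,
        -1.57688119e-01],
       [ 0.00000000e+00,  0.00000000e+00,  0.00000000e+00,
         1.00000000e+00]])} {'clock': 0.1, 'joints': array([-1.44163509,  0.4351345 ,  0.02500394,  1.57396515, -0.01161192,
        1.13398944, -0.07506465]), 'dq': array([-0.00192942, -0.00312385, -0.00068444, -0.00205202,  0.0001452 ,
        0.00077417,  0.00081814]), 'joint_efforts': array([ 2.45771502e-03, -6.69130325e+01,  9.87671167e-01, -3.15147686e+01,
       -6.05967594e-02,  3.74291022e-02,  1.02413590e-04]), 'position': array([0.14352104, 0.60785402, 0.22605132]), 'ee_rot': array([-3.63335117e-01, -3.12047948e+00,  2.12179493e-03]), 'force': array([0.47387688, 0.08332884, 0.21402247]), 'ft_torque': array([-0.00434207, -0.05240208,  0.01910766]), 'gripper_force': 0.0, 'width': 1.0011033798507107} 0.0188
```

View pics/top1.png

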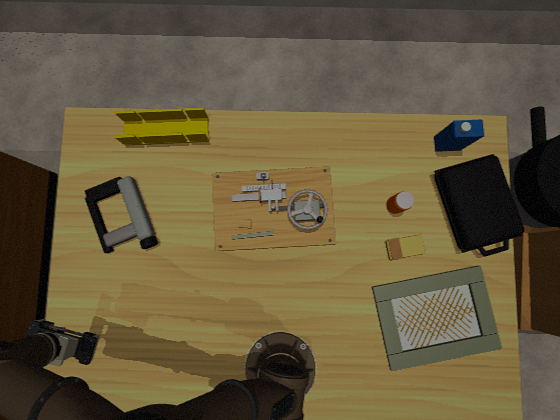

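View pics/scene1.png

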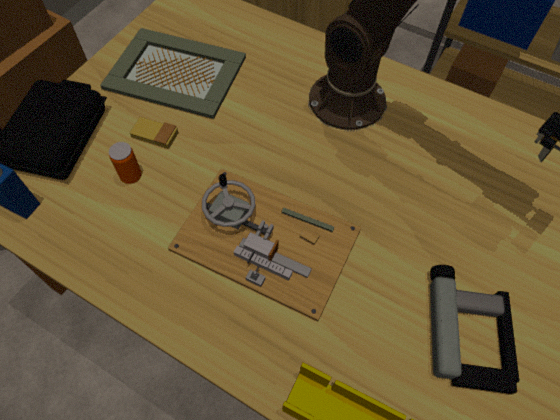

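```bash
sed -i "s/np.array(z\['R'\]),/cv2.Rodrigues(np.array(z['R'],float))[0],/" h.py
python3 - <<'E'
from h import *
a=np.load('top.npz')['im'][158:258,205:345]; b=np.load('scene.npz')['im'][165:315,165:365]
save(cv2.resize(a,None,fx=5,fy=5,interpolation=cv2.INTER_CUBIC),'topc.png')
save(cv2.resize(b,None,fx=4,fy=4,interpolation=cv2.INTER_CUBIC),'scenec.png')
E
```

```text
(no output)
```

View pics/topc.png

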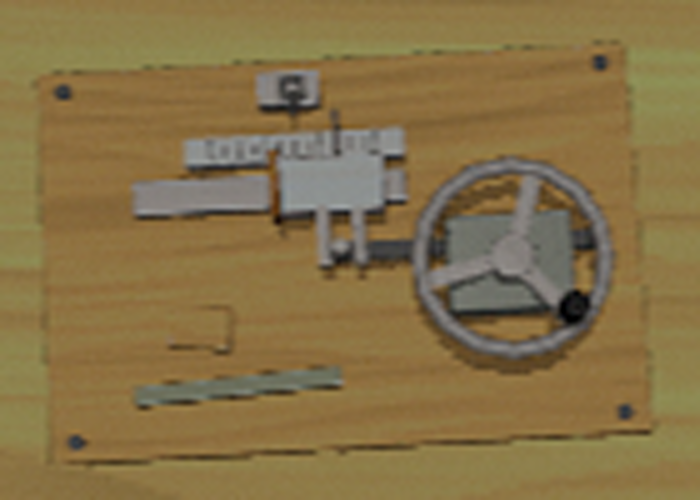

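View pics/scenec.png

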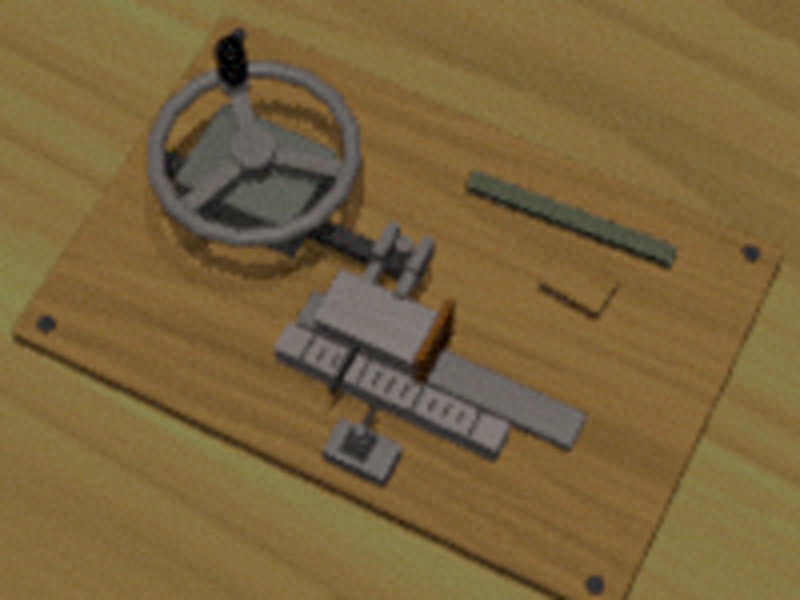

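Run:
```python
from h import *
c=lambda u,v,z:pt('top',u/5+205,v/5+158,z)
s=lambda u,v,z:pt('scene',u/4+165,v/4+165,z)
C=[c(*p,.018) for p in((38,74),(625,43),(652,430),(50,463))]
for x in C: print(x.round(4))
# order: (+x,+y),(+x,-y),(-x,-y),(-x,+y)
J=np.array([[.145,.22],[.145,-.22],[-.145,-.22],[-.145,.22]]);W=np.array(C)[:,:2]
m=W.mean(0);H=J.T@(W-m);U,S,V=np.linalg.svd(H);R=V.T@U.T
print('jig',m,np.degrees(np.arctan2(R[1,0],R[0,0])),R, 'resid',(W-m-J@R.T).round(4).tolist())
print('hub pred',m+R@[-.02,-.12],'obs top',c(512,256,.086),'scene',s(255,148,.086))
k=np.array([np.cos(-2.4),np.sin(-2.4)])*.055
print('knob pred',m+R@(np.array([-.02,-.12])+k),'obs top',c(575,306,.127),'scene',s(231,42,.127))
for n,f,a in(('tab top',c,(336,130,.049)),('fing',c,(293,108,.049)),('tab s',s,(344,372,.049)),('fing s',s,(370,415,.049)),('cornerNW s',s,(770,258,.018)),('c s',s,(15,335,.018)),('blk',c,(290,88,.05)),('jaw near',c,(360,235,.06)),('jaw far',c,(324,235,.06)),('pin',c,(341,248,.076))):
    w=f(*a)[:2];print(n,w,'jig',R.T@(w-m))
np.savez('jig.npz',m=m,R=R)
```

```text
[0.6958 0.2635 0.018 ]
[ 0.7282 -0.1732  0.018 ]
[ 0.4407 -0.1938  0.018 ]
[0.4079 0.2431 0.018 ]
jig [0.56815128 0.03490252] 4.213431136105321 [[ 0.99729728 -0.07347198]
 [ 0.07347198  0.99729728]] resid [[-0.0008, -0.0014], [-0.0007, 0.0007], [0.001, 0.0013], [0.0005, -0.0006]]
hub pred [ 0.55702197 -0.08624259] obs top [ 0.55698462 -0.08537057  0.086     ] scene [ 0.55919722 -0.08084299  0.086     ]
knob pred [ 0.51930445 -0.12627243] obs top [ 0.51816409 -0.12509018  0.127     ] scene [ 0.51857055 -0.12283791  0.127     ]
tab top [0.651623   0.04029216] jig [ 0.08364211 -0.00075777]
fing [0.66723342 0.07185517] jig [0.10152933 0.02957301]
tab s [0.65216574 0.04557239] jig [0.08457133 0.00446832]
fing s [0.668824  0.0754819] jig [0.10338208 0.03307307]
cornerNW s [0.42058094 0.23942965] jig [-0.13214448  0.21481663]
c s [ 0.73047948 -0.16445648] jig [ 0.14724217 -0.21074677]
blk [0.6817675  0.07435644] jig [0.1162079  0.03099968]
jaw near [0.57347837 0.02129491] jig [ 0.00431291 -0.01396223]
jaw far [0.572958   0.04699833] jig [0.00568244 0.01170995]
pin [0.56160374 0.03444078] jig [-6.56376844e-03  2.05648493e-05]
```

Request:
{"name": "apply_moves", "arguments": {"commands": [[60,0.4,-0.8,0.3,0.05],[60,0.5,-0.8,0.3,0.05],[60,0.5,-0.8,0.2,0.05],[60,0.54,-0.8,0.2,0.05],[60,0.54,-0.8,0.1,0.05],[60,0.54,-0.8,0,0.05],[60,0.54,-0.8,0,0.05],[60,0.54,-0.8,0,0.05],[60,0.54,-0.8,0,0.05],[60,0.54,-0.8,0,0.05],[60,0.54,-0.8,0,0.05],[60,0.54,-0.8,0,0.05]]}}

```text
clock: 1.6
position: [0.5198, 0.0308, 0.2926]
ee_rot: [0.109, -3.14, -0.0]
force: [1.2, 1.4, 1.0]
width: 0.598
gripper_force: 0.0
```

Request:
{"name": "apply_moves", "arguments": {"commands": [[60,0,0,0,0],[60,0,0,0,0]]}}

```text
clock: 1.85
position: [0.5188, 0.0325, 0.2923]
ee_rot: [0.106, -3.139, -0.0]
force: [-0.3, 0.6, -0.3]
width: 0.597
gripper_force: 0.0
```

Run:
```python
from h import *
im,d,p=grab('wrist'); s=observe(); print(s['position'],s['ee_rot'],s['force'])
a=cv2.resize(im,(800,600),interpolation=cv2.INTER_CUBIC); save(a,'w1.png')
```

```text
[0.51863977 0.03328773 0.29238549] [ 1.08689955e-01 -3.13873540e+00 -7.13357865e-04] [ 0.36348707  1.03763352 -0.26590366]
```

View pics/w1.png

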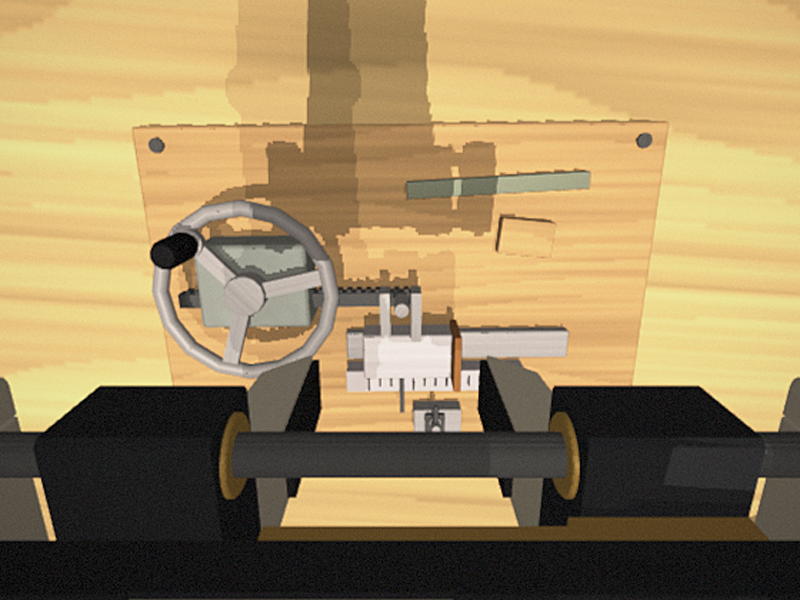

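Run:
```python
from h import *
q=np.load('jig.npz');m,R=q['m'],q['R']
for n,u,v,z in(('cor-x-y',133,127,.018),('cor-x+y',667,122,.018),('hub',244,295,.086),('hub d',244,295,None),('knob',170,254,.127),('tab',403,400,.049),('finger',432,396,.049),('blockd',455,408,None),('blk left',415,404,.045),('blk right',460,404,.045),('pin',402,310,.076),('jawnear inner',391,300,.07),('jawfar inner',412,300,.07),('carr left',364,355,.06),('carr right',452,355,.06)):
    w=pt('wrist',u*.7,v*.7,z);print(n,w.round(4),'jig',(R.T@(w[:2]-m)).round(4))
```

```text
cor-x-y [ 0.4432 -0.1887  0.018 ] jig [-0.141  -0.2138]
cor-x+y [0.4095 0.2439 0.018 ] jig [-0.1429  0.2201]
hub [ 0.5582 -0.0814  0.086 ] jig [-0.0185 -0.1152]
hub d [ 0.5585 -0.0817  0.085 ] jig [-0.0182 -0.1155]
knob [ 0.5198 -0.1168  0.127 ] jig [-0.0593 -0.1477]
tab [0.659  0.0468 0.049 ] jig [0.0915 0.0052]
finger [0.6532 0.0723 0.049 ] jig [0.0876 0.031 ]
blockd [0.6727 0.0965 0.0331] jig [0.1088 0.0538]
blk left [0.6645 0.0581 0.045 ] jig [0.0978 0.0161]
blk right [0.6616 0.0987 0.045 ] jig [0.0979 0.0567]
pin [0.5653 0.0391 0.076 ] jig [-0.0025  0.0044]
jawnear inner [0.5596 0.03   0.07  ] jig [-0.0089 -0.0043]
jawfar inner [0.5584 0.0466 0.07  ] jig [-0.0088  0.0124]
carr left [0.6129 0.0105 0.06  ] jig [ 0.0428 -0.0276]
carr right [0.6078 0.0845 0.06  ] jig [0.0431 0.0465]
```

Request:
{"name": "apply_moves", "arguments": {"commands": [[60,0,-0.8,-0.3,0],[60,0,-0.8,-0.3,0],[60,0,-0.7,-0.4,0],[60,0,-0.3,-0.5,0],[60,0,0,-0.5,0],[60,0,0,-0.2,0],[60,0,0,0,0],[60,0,0,0,0],[60,0,0,0,0]]}}

```text
clock: 3.02
position: [0.5199, -0.1235, 0.1617]
ee_rot: [-0.108, 3.138, 0.0]
force: [-0.5, -0.0, 0.3]
width: 0.597
gripper_force: 0.0
```

Run:
```python
from h import *
im,d,p=grab('wrist'); s=observe(); print(s['position'],s['ee_rot'],s['force'])
a=cv2.resize(im,(800,600),interpolation=cv2.INTER_CUBIC); save(a,'w2.png')
```

```text
[ 0.51975681 -0.12357649  0.1615863 ] [-1.07551340e-01  3.13822971e+00  4.49275528e-05] [-0.14155803  0.33680732  0.24363005]
```

View pics/w2.png

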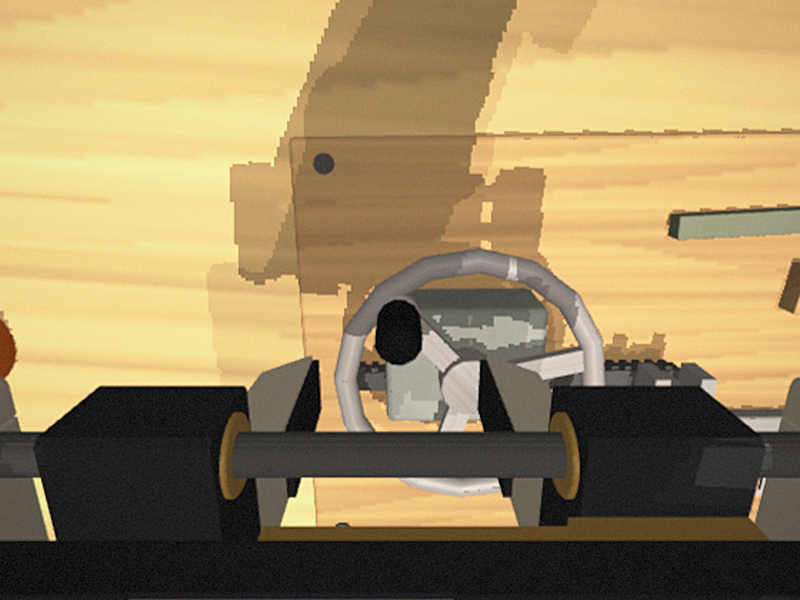

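Run:
```python
from h import *
for n,u,v,z in(('knob',399,343,.127),('kd',399,343,None),('hub',462,386,.086),('corner',291,138,.018),('r',338,380,.084),('r',604,370,.084)): print(n,pt('wrist',u*.7,v*.7,z).round(4))
```

```text
knob [ 0.5193 -0.1225  0.127 ]
kd [ 0.519  -0.1226  0.1278]
hub [ 0.558  -0.0873  0.086 ]
corner [ 0.4431 -0.1897  0.018 ]
r [ 0.5601 -0.1513  0.084 ]
r [ 0.5448 -0.0152  0.084 ]
```

Request:
{"name": "apply_moves", "arguments": {"commands": [[60,0,0.02,-0.4,0],[60,0,0,-0.4,0],[60,0,0,-0.3,0],[60,0,0,0,0],[15,0,0,0,0],[15,0,0,0,0],[15,0,0,0,0],[15,0,0,0,0],[15,0,0,0,0],[15,0,0,0,0]], "newtons": 15}}

```text
clock: 4.32
position: [0.5194, -0.1228, 0.0951]
ee_rot: [-0.107, 3.139, -0.0]
force: [-2.2, -1.2, 5.4]
width: 0.223
gripper_force: 15.0
```

```bash
cat > rows.py <<'E'
import sys,numpy as np
def rows(a0,a1,n,H=(.557,-.0825),pos=None):
    a=np.linspace(a0,a1,n+1)-2.3265
    P=np.array(H)+.055*np.c_[np.cos(a),np.sin(a)]
    if pos is not None: P[0]=pos
    u=np.round((P-P[0])/.06,2); return np.diff(u,axis=0).round(2).tolist()
if __name__=='__main__':
    for r in rows(float(sys.argv[1]),float(sys.argv[2]),int(sys.argv[3])): print(r)
E
python3 rows.py 0 3.15 21
```

```text
[0.11, -0.09]
[0.12, -0.07]
[0.12, -0.05]
[0.14, -0.03]
[0.13, -0.01]
[0.14, 0.01]
[0.13, 0.03]
[0.13, 0.05]
[0.12, 0.07]
[0.11, 0.08]
[0.09, 0.1]
[0.08, 0.12]
[0.06, 0.12]
[0.04, 0.13]
[0.02, 0.14]
[0.0, 0.13]
[-0.02, 0.14]
[-0.04, 0.13]
[-0.06, 0.13]
[-0.07, 0.11]
[-0.1, 0.1]
```

Request:
{"name": "apply_moves", "arguments": {"commands": [[15,0.11,-0.09,0,0],[15,0.12,-0.07,0,0],[15,0.12,-0.05,0,0],[15,0.14,-0.03,0,0],[15,0.13,-0.01,0,0],[15,0.14,0.01,0,0],[15,0.13,0.03,0,0],[15,0.13,0.05,0,0],[15,0.12,0.07,0,0],[15,0.11,0.08,0,0],[15,0,0,0,0]]}}

```text
clock: 5.7
position: [0.5954, -0.124, 0.0952]
ee_rot: [-0.107, 3.138, -0.002]
force: [3.2, -3.3, 1.8]
width: 0.226
gripper_force: 15.0
```

Request:
{"name": "apply_moves", "arguments": {"commands": [[15,0.1,0.09,0,0],[15,0.08,0.12,0,0],[15,0.06,0.12,0,0],[15,0.04,0.13,0,0],[15,0.02,0.14,0,0],[15,0.0,0.13,0,0],[15,-0.02,0.14,0,0],[15,0,0,0,0]]}}

```text
clock: 6.7
position: [0.6113, -0.0697, 0.0951]
ee_rot: [-0.109, 3.139, 0.002]
force: [2.4, 0.7, 6.3]
width: 0.226
gripper_force: 15.0
```

Run:
```python
from h import *
im,d,p=grab('wrist'); s=observe(); print(s['position'],s['ee_rot'],s['force'])
a=cv2.resize(im,(800,600),interpolation=cv2.INTER_CUBIC); save(a,'w3.png')
```

```text
[ 0.61128786 -0.0696959   0.09512448] [-1.08588830e-01  3.13903024e+00  1.83523872e-03] [ 2.02849354 -0.89794368  5.81284474]
```

View pics/w3.png

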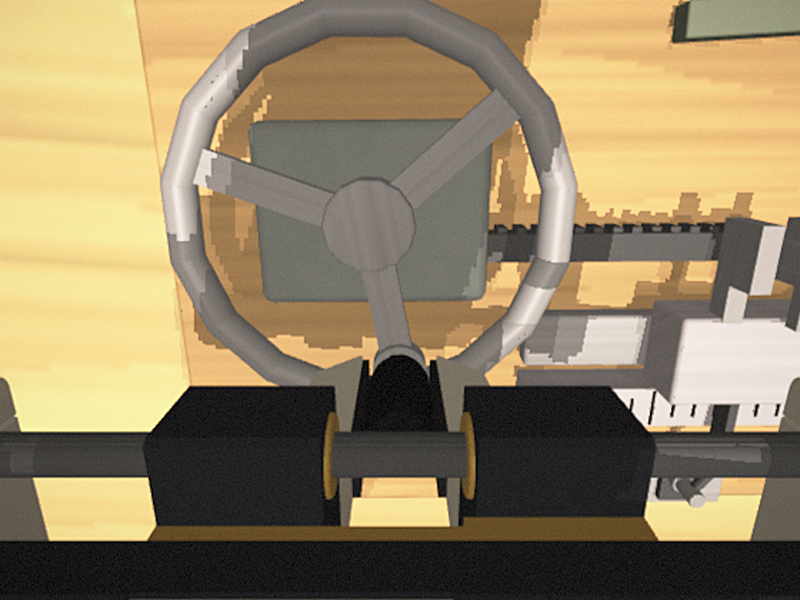

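```bash
python3 - <<'E'
from h import *
q=np.load('jig.npz');m,R=q['m'],q['R']
for n,u,v,z in(('hub',369,225,.086),('tab',720,420,.049),('blk',685,490,.05),('f',697,497,.053)):
  w=pt('wrist',u*.7,v*.7,z); print(n,w.round(4),(R.T@(w[:2]-m)).round(4))
E
python3 - <<'E'
import sys;sys.path.insert(0,'.')
from rows import rows
import numpy as np
p=np.array([.6113,-.0697]);H=np.array([.558,-.0835]);d=p-H;print(np.hypot(*d),np.arctan2(d[1],d[0])+2.3265)
for r in rows(2.55,3.45,9,H): print(r)
E
```

```text
hub [ 0.5585 -0.0824  0.086 ] [-0.0183 -0.1163]
tab [0.6431 0.0816 0.049 ] [0.0782 0.0411]
blk [0.6813 0.0741 0.05  ] [0.1157 0.0308]
f [0.6826 0.0785 0.053 ] [0.1174 0.0351]
0.05505751538164422 2.5798485117261065
[-0.02, 0.09]
[-0.04, 0.08]
[-0.04, 0.09]
[-0.05, 0.07]
[-0.06, 0.07]
[-0.06, 0.07]
[-0.07, 0.06]
[-0.08, 0.05]
[-0.08, 0.04]
```

Request:
{"name": "apply_moves", "arguments": {"commands": [[15,-0.02,0.09,0,0],[15,-0.04,0.08,0,0],[15,-0.04,0.09,0,0],[15,-0.05,0.07,0,0],[15,-0.06,0.07,0,0],[15,-0.06,0.07,0,0],[15,0,0,0,0],[15,0,0,0,0]]}}

```text
clock: 7.75
position: [0.5942, -0.0422, 0.095]
ee_rot: [0.107, -3.139, -0.001]
force: [0.0, -1.7, 10.0]
width: 0.224
gripper_force: 15.0
```

Run:
```python
from h import *
im,d,p=grab('wrist'); s=observe(); print(s['position'],s['ee_rot'],s['force'])
a=im[190:370,380:560];im2,_,_=grab('scene');b=im2[205:295,220:310]
save(np.hstack([cv2.resize(x,(400,400),interpolation=cv2.INTER_CUBIC) for x in(a,b)]),'w4.png')
```

```text
[ 0.59422883 -0.04218775  0.09504054] [ 1.07321969e-01 -3.13904986e+00 -1.09828804e-03] [-0.02505203 -1.51580974  9.15115418]
```

View pics/w4.png

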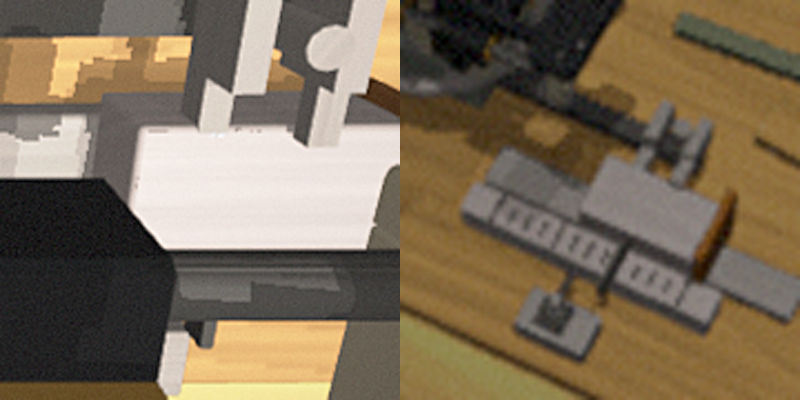

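Run:
```python
from h import *
import sys
from rows import rows
q=np.load('jig.npz');m,R=q['m'],q['R']
for n,u,v,z in(('tab',219,265,.049),('tabend',205,295,.049),('fing',169,280,.049)):
  w=pt('scene',220+u/400*90,205+v/400*90,z); print(n,w.round(4),(R.T@(w[:2]-m)).round(4))
p=np.array([.5942,-.0422]);H=np.array([.558,-.0835]);d=p-H;a=np.arctan2(d[1],d[0])+2.3265;print(np.hypot(*d),a)
for r in rows(a,a-1.6,20,H): print(r)
```

```text
tab [0.6439 0.0951 0.049 ] [0.0799 0.0545]
tabend [0.6637 0.0979 0.049 ] [0.0999 0.0558]
fing [0.6664 0.0755 0.049 ] [0.101  0.0333]
0.054919304438421225 3.177609869691693
[0.05, -0.05]
[0.05, -0.06]
[0.05, -0.05]
[0.04, -0.07]
[0.03, -0.06]
[0.03, -0.07]
[0.02, -0.07]
[0.02, -0.07]
[0.01, -0.07]
[0.01, -0.07]
[0.0, -0.08]
[0.0, -0.07]
[-0.01, -0.07]
[-0.02, -0.07]
[-0.02, -0.07]
[-0.03, -0.07]
[-0.03, -0.07]
[-0.04, -0.06]
[-0.05, -0.06]
[-0.04, -0.05]
```

Request:
{"name": "apply_moves", "arguments": {"commands": [[15,0.05,-0.05,0,0],[15,0.05,-0.06,0,0],[15,0.05,-0.05,0,0],[15,0.04,-0.07,0,0],[15,0.03,-0.06,0,0],[15,0.03,-0.07,0,0],[15,0.02,-0.07,0,0],[15,0.02,-0.07,0,0],[15,0.01,-0.07,0,0],[15,0.01,-0.07,0,0],[15,0,-0.08,0,0],[15,0,-0.07,0,0]]}}

```text
clock: 9.35
position: [0.613, -0.0874, 0.095]
ee_rot: [0.11, -3.139, -0.005]
force: [-2.0, 3.9, 10.6]
width: 0.222
gripper_force: 15.0
```

```bash
cat > st.py <<'E'
from h import *
import sys
from rows import rows
H=np.array([.558,-.0835])
def st():
    s=observe();d=s['position'][:2]-H;a=np.arctan2(d[1],d[0]);t=np.array([-np.sin(a),np.cos(a)]);r=d/np.hypot(*d)
    print('ang %.3f r %.4f tang %.2f rad %.2f'%(a+2.3265,np.hypot(*d),s['force'][:2]@t,s['force'][:2]@r),s['force'],s['clock'])
    return a+2.3265
if __name__=='__main__': st()
E
python3 - <<'E'
from st import *
st()
im,_,_=grab('scene')
save(cv2.resize(im[200:290,215:320],(700,600),interpolation=cv2.INTER_CUBIC),'s5.png')
E
```

```text
ang 2.256 r 0.0552 tang 3.71 rad -2.31 [-2.04657872  3.86721633 10.60490115] 9.35
```

View pics/s5.png

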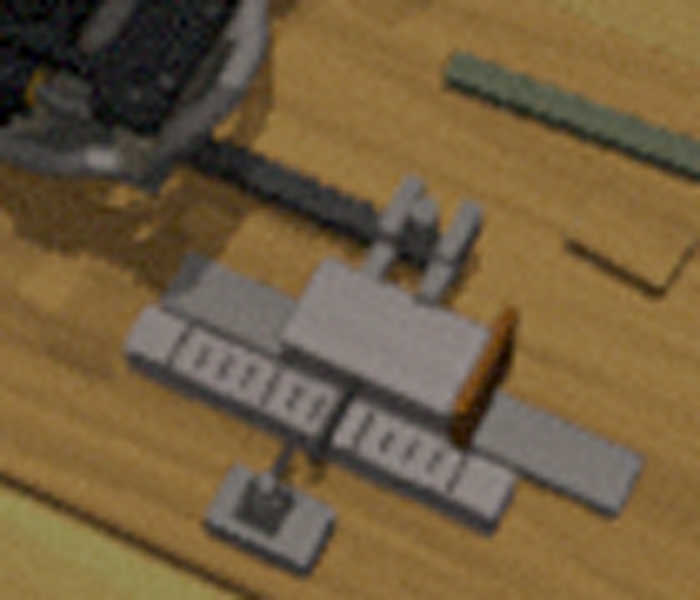

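Run:
```python
from st import *
q=np.load('jig.npz');m,R=q['m'],q['R']
for n,u,v,z in(('tab',345,418,.049),('tabend',329,450,.049),('fing',288,458,.049)):
  w=pt('scene',215+u*.15,200+v*.15,z); print(n,(R.T@(w[:2]-m)).round(4))
for r in rows(2.256,1.256,20,H): print(r)
```

```text
tab [0.0781 0.0463]
tabend [0.0926 0.0469]
fing [0.1025 0.0346]
[-0.0, -0.05]
[-0.01, -0.04]
[-0.01, -0.05]
[-0.01, -0.04]
[-0.01, -0.04]
[-0.02, -0.05]
[-0.02, -0.04]
[-0.02, -0.04]
[-0.02, -0.04]
[-0.02, -0.04]
[-0.03, -0.04]
[-0.03, -0.04]
[-0.03, -0.03]
[-0.03, -0.03]
[-0.03, -0.04]
[-0.03, -0.03]
[-0.04, -0.03]
[-0.04, -0.02]
[-0.04, -0.03]
[-0.03, -0.02]
```

Request:
{"name": "apply_moves", "arguments": {"commands": [[15,0,-0.05,0,0],[15,-0.01,-0.04,0,0],[15,-0.01,-0.05,0,0],[15,-0.01,-0.04,0,0],[15,-0.01,-0.04,0,0]]}}

```text
clock: 10.02
position: [0.6106, -0.1003, 0.095]
ee_rot: [0.11, -3.139, -0.006]
force: [-1.5, 3.3, 11.6]
width: 0.224
gripper_force: 15.0
```

```bash
python3 st.py
```

```text
ang 2.018 r 0.0552 tang 2.65 rad -2.39 [-1.46940668  3.2531361  11.6393113 ] 10.025
```

Request:
{"name": "apply_moves", "arguments": {"commands": [[15,-0.02,-0.05,0,0],[15,-0.02,-0.04,0,0]]}}

```text
clock: 10.28
position: [0.6086, -0.1057, 0.0951]
ee_rot: [0.11, -3.14, -0.005]
force: [1.0, 4.9, 10.2]
width: 0.229
gripper_force: 15.0
```

```bash
python3 st.py
```

```text
ang 1.912 r 0.0552 tang 4.89 rad -1.08 [ 0.98170631  4.90566354 10.21918257] 10.275
```

Request:
{"name": "apply_moves", "arguments": {"commands": [[15,-0.02,-0.04,0,0],[15,-0.02,-0.04,0,0]]}}

```text
clock: 10.52
position: [0.6065, -0.11, 0.095]
ee_rot: [-0.111, 3.139, 0.006]
force: [1.9, 5.9, 9.3]
width: 0.222
gripper_force: 15.0
```

```bash
python3 st.py
```

```text
ang 1.826 r 0.0552 tang 6.07 rad -1.18 [1.87982128 5.8932145  9.29507835] 10.525
```

Run:
```python
from st import *
acc=0
for i in range(8):
    im,_,_=grab('scene'); acc=acc+im.astype(float); st()
a=(acc/8).clip(0,255).astype(np.uint8)
save(cv2.resize(a[240:290,230:290],(720,600),interpolation=cv2.INTER_CUBIC),'s6.png')
```

```text
ang 1.818 r 0.0552 tang 4.70 rad -2.08 [0.47162854 5.12320425 8.66437336] 10.575
ang 1.819 r 0.0552 tang 3.57 rad -2.17 [-0.16042761  4.17284885 10.31125857] 10.625
ang 1.819 r 0.0552 tang 4.18 rad -2.25 [ 0.06917489  4.74931449 10.27668276] 10.675
ang 1.818 r 0.0553 tang 3.28 rad -2.62 [-0.69675966  4.13803465  9.82471551] 10.725
ang 1.819 r 0.0552 tang 3.57 rad -1.99 [-3.94951049e-03  4.09324944e+00  1.08481017e+01] 10.775
ang 1.819 r 0.0552 tang 3.19 rad -2.01 [-0.20798457  3.76820523  9.15977128] 10.825
ang 1.819 r 0.0552 tang 3.69 rad -2.08 [-0.02466912  4.24083766  9.91296963] 10.875
ang 1.818 r 0.0553 tang 3.02 rad -2.44 [-0.66194238  3.83059829 10.1533046 ] 10.925
```

View pics/s6.png

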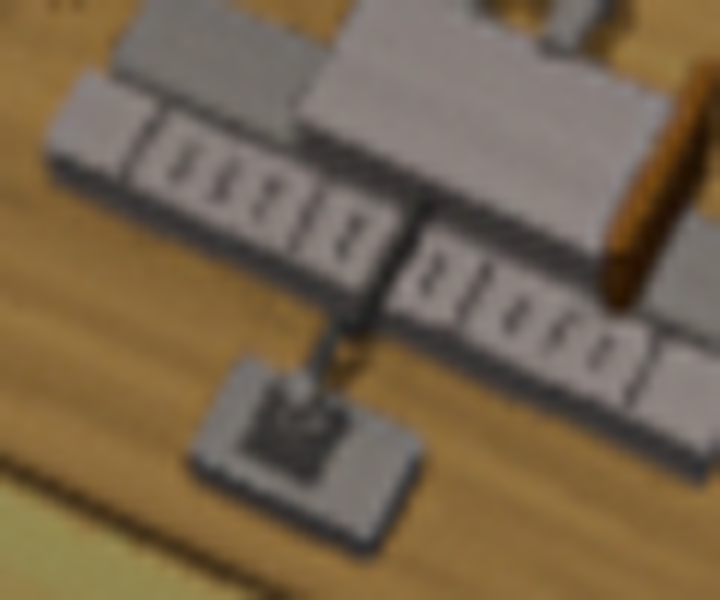

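Run:
```python
from st import *
q=np.load('jig.npz');m,R=q['m'],q['R']
for n,u,v,z in(('tab',430,200,.049),('tabend',362,325,.049),('fing',328,340,.049),('fing base',306,380,.049)):
  w=pt('scene',230+u/12,240+v/12,z); print(n,(R.T@(w[:2]-m)).round(4))
```

```text
tab [0.0642 0.0366]
tabend [0.0963 0.037 ]
fing [0.1026 0.0322]
fing base [0.1127 0.0323]
```

Request:
{"name": "apply_moves", "arguments": {"commands": [[60,0,0,0,0],[60,0,0,0,0],[60,0,0,0,0],[60,0,0,0.5,0],[60,0,0,0.5,0],[60,0.4,0.8,0,0],[60,0.4,0.8,0,0],[60,0.4,0.8,0,0],[60,0.4,0.8,-0.2,0],[60,0.1,0,-0.4,0],[60,0,0,0,0],[60,0,0,0,0]]}}

```text
clock: 12.42
position: [0.708, 0.0762, 0.1192]
ee_rot: [0.103, -3.14, 0.002]
force: [0.4, 0.5, 0.5]
width: 0.599
gripper_force: 0.0
```

Run:
```python
from st import *
acc=0
for i in range(4):
    im,d,p=grab('wrist'); acc=acc+im.astype(float)
print(observe()['position'])
a=(acc/4).clip(0,255).astype(np.uint8);np.save('w7.npy',a)
save(cv2.resize(a[60:285,130:430],(800,600),interpolation=cv2.INTER_CUBIC),'w7.png')
```

```text
[0.70846935 0.07749526 0.11990141]
```

View pics/w7.png

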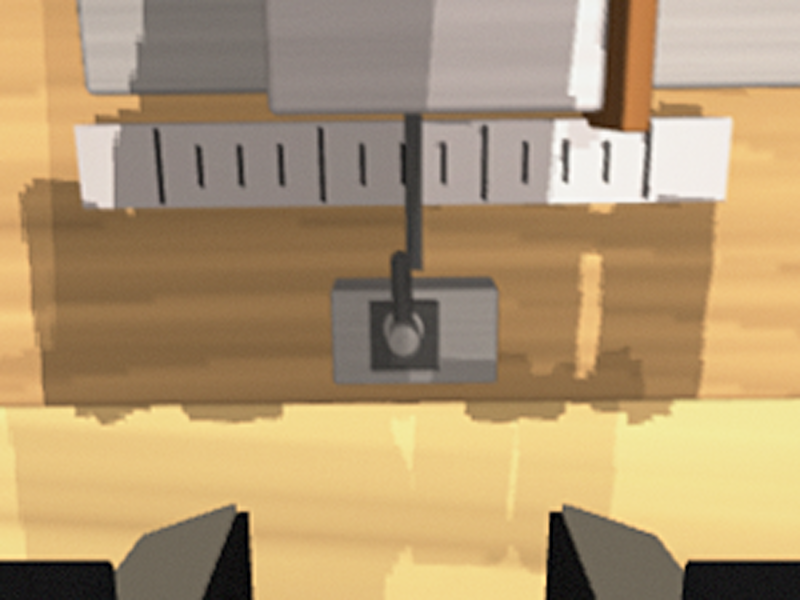

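Run:
```python
from h import *
a=np.load('w7.npy').astype(float).mean(2)
f=.375
for y in (110,115,120,125,130,148,152,156,157,158,160,163,166,169,172):
    print(y,a[y,270:296].astype(int).tolist())
```

```text
110 [134, 135, 133, 134, 135, 134, 133, 134, 133, 137, 134, 104, 62, 55, 57, 55, 54, 75, 132, 175, 174, 170, 170, 170, 171, 171]
115 [135, 134, 134, 134, 134, 133, 134, 136, 135, 121, 62, 21, 50, 60, 56, 54, 54, 74, 135, 172, 173, 171, 171, 164, 149, 87]
120 [135, 133, 135, 135, 132, 135, 132, 136, 137, 126, 77, 27, 51, 59, 57, 57, 55, 78, 136, 175, 171, 169, 170, 174, 165, 96]
125 [133, 133, 135, 135, 134, 133, 133, 135, 138, 133, 79, 29, 50, 59, 60, 57, 57, 76, 135, 172, 172, 167, 172, 175, 167, 97]
130 [135, 134, 134, 133, 132, 133, 133, 135, 133, 136, 135, 114, 63, 56, 56, 57, 59, 80, 135, 171, 170, 168, 167, 169, 170, 167]
148 [103, 105, 102, 104, 106, 103, 103, 106, 103, 106, 106, 101, 72, 54, 56, 67, 70, 74, 102, 122, 123, 120, 121, 122, 121, 119]
152 [105, 103, 105, 104, 103, 104, 104, 104, 107, 108, 108, 99, 77, 52, 55, 66, 69, 75, 102, 124, 127, 124, 124, 124, 124, 124]
156 [111, 113, 113, 112, 114, 111, 87, 63, 51, 56, 51, 54, 54, 56, 63, 68, 67, 77, 107, 128, 137, 136, 135, 136, 135, 136]
157 [110, 113, 111, 114, 112, 111, 80, 55, 53, 58, 59, 56, 58, 58, 60, 68, 70, 74, 106, 131, 138, 134, 133, 133, 135, 135]
158 [110, 110, 112, 110, 112, 109, 77, 46, 47, 57, 57, 57, 56, 56, 62, 67, 68, 74, 99, 129, 135, 133, 133, 130, 133, 130]
160 [106, 106, 106, 106, 109, 105, 82, 51, 51, 57, 59, 54, 56, 57, 69, 72, 72, 76, 98, 121, 126, 125, 127, 127, 125, 124]
163 [100, 98, 96, 99, 100, 96, 78, 50, 52, 54, 61, 54, 50, 58, 88, 114, 116, 115, 113, 113, 112, 112, 113, 113, 111, 108]
166 [80, 82, 80, 80, 81, 81, 71, 52, 52, 56, 59, 54, 53, 53, 72, 84, 83, 81, 82, 83, 80, 79, 81, 83, 78, 82]
169 [107, 108, 106, 107, 108, 108, 91, 55, 50, 55, 59, 57, 54, 61, 92, 128, 136, 133, 133, 134, 133, 133, 134, 135, 133, 132]
172 [98, 98, 99, 99, 95, 92, 88, 71, 46, 58, 62, 60, 54, 53, 58, 86, 90, 88, 92, 90, 90, 92, 96, 106, 131, 143]
```

Run:
```python
import cv2,numpy as np
a=cv2.imread('pics/w1.png').astype(float).mean(2)
for y in (394,398,402,406,410,414,418,422,426,430): print(y,a[y,408:466:1].astype(int).tolist())
b=cv2.imread('pics/w1.png')[370:445,370:480]
cv2.imwrite('pics/w1c.png',cv2.resize(b,(792,540),interpolation=cv2.INTER_CUBIC))
```

```text
394 [180, 183, 180, 180, 180, 180, 181, 182, 183, 182, 183, 184, 184, 185, 183, 181, 184, 186, 182, 176, 169, 148, 109, 109, 123, 123, 139, 166, 185, 185, 186, 187, 182, 185, 189, 186, 187, 188, 188, 188, 187, 186, 186, 187, 187, 187, 191, 191, 189, 192, 192, 191, 191, 190, 189, 186, 186, 188]
398 [182, 180, 181, 180, 178, 178, 181, 180, 177, 180, 175, 161, 143, 142, 145, 142, 142, 142, 137, 126, 118, 112, 103, 102, 109, 119, 133, 160, 184, 182, 179, 178, 177, 180, 179, 171, 145, 132, 138, 140, 140, 140, 144, 142, 139, 142, 141, 139, 141, 150, 169, 183, 177, 175, 175, 172, 173, 175]
402 [168, 168, 176, 172, 137, 88, 76, 76, 75, 77, 79, 80, 79, 74, 74, 79, 77, 79, 83, 78, 76, 77, 83, 80, 78, 83, 79, 77, 79, 78, 76, 74, 69, 69, 72, 74, 73, 72, 73, 76, 77, 76, 76, 75, 74, 73, 77, 75, 69, 65, 86, 127, 168, 182, 176, 171, 170, 173]
406 [188, 188, 194, 188, 147, 89, 73, 73, 75, 76, 79, 80, 79, 81, 83, 82, 82, 82, 83, 82, 81, 79, 78, 79, 77, 70, 62, 59, 64, 65, 74, 82, 81, 75, 71, 74, 78, 80, 80, 78, 81, 83, 78, 79, 81, 79, 81, 82, 81, 75, 75, 97, 139, 178, 192, 182, 181, 180]
410 [188, 190
[... 981 characters left out ...]
, 167, 122, 77, 98, 135, 180, 204, 198, 195, 196, 194, 192, 193, 195, 193, 193, 195, 195, 196, 195, 190, 173, 164, 172, 175, 175]
426 [185, 186, 185, 187, 184, 177, 174, 186, 202, 198, 193, 192, 196, 198, 198, 191, 159, 111, 79, 87, 95, 96, 96, 77, 69, 89, 123, 155, 163, 140, 110, 88, 81, 81, 91, 106, 146, 189, 209, 207, 201, 198, 198, 197, 197, 199, 198, 198, 199, 200, 199, 196, 193, 183, 179, 185, 184, 183]
430 [174, 172, 174, 173, 168, 164, 165, 177, 190, 187, 183, 183, 185, 189, 190, 183, 156, 111, 81, 89, 91, 88, 89, 111, 153, 190, 191, 185, 186, 188, 188, 170, 132, 94, 84, 103, 140, 176, 191, 186, 184, 185, 186, 185, 184, 185, 185, 186, 187, 186, 185, 180, 172, 171, 173, 172, 175, 177]
```

View pics/w1c.png

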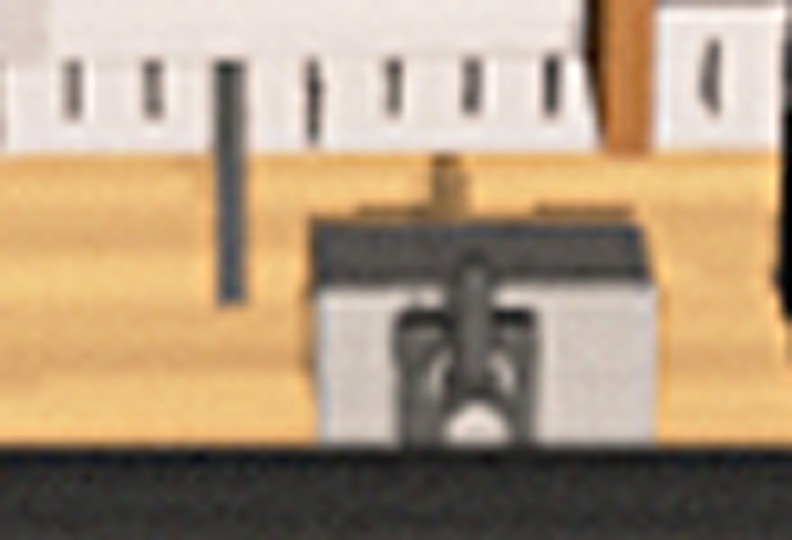

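Run:
```python
from h import *
q=np.load('jig.npz');m,R=q['m'],q['R']
z=dict(np.load('wrist.npz')); 
def J(n,u,v,zz): w=pt(n,u,v,zz); return (R.T@(w[:2]-m))*1e3
g=lambda u,v,zz:J('wrist',u,v,zz)
# loaded raw coordinates
a=np.load('w7.npy').astype(float).mean(2)
for y in (175,180,185,190,195): 
  print(y,a[y,250:262].astype(int).tolist(),a[y,311:323].astype(int).tolist())
for n,t in(('finger165',(280.15,165,.049)),('finger158',(280.1,158,.049)),('tab152',(285.05,152,.049)),('tab125',(285.0,125,.049)),('pin',(281.3,185,.055))): print(n,g(*t).round(2))
# old view
np.savez('old.npz',im=z['im'],d=z['d'],K=z['K'],T=z['T'],pos=[.51864,.03329,.29239],rot=[.10869,-3.138735,-.000713])
c=lambda u,v,zz:J('old',(u+.5)*.7-.5,(v+.5)*.7-.5,zz)
for n,t in(('o finger',(434.7,410,.049)),('o tab tip',(402,411,.049)),('o tab',(401.7,385,.049)),('o blkL',(414.1,418,.036)),('o blkR',(461,418,.036)),('o pin',(435.9,428,.055))): print(n,c(*t).round(2))
```

```text
175 [113, 113, 112, 107, 108, 116, 118, 118, 118, 117, 119, 117] [143, 141, 140, 144, 135, 121, 123, 130, 132, 130, 131, 130]
180 [105, 106, 105, 106, 105, 111, 116, 114, 115, 114, 116, 114] [140, 139, 141, 139, 135, 120, 119, 127, 126, 125, 125, 125]
185 [105, 103, 103, 103, 100, 110, 115, 115, 114, 116, 113, 116] [140, 140, 141, 141, 133, 117, 122, 130, 128, 129, 128, 129]
190 [96, 98, 97, 96, 96, 107, 116, 116, 112, 113, 114, 115] [143, 140, 143, 142, 134, 119, 109, 119, 119, 119, 116, 118]
195 [110, 110, 110, 108, 105, 104, 116, 113, 115, 117, 113, 114] [118, 115, 116, 119, 118, 107, 99, 103, 103, 105, 106, 105]
finger165 [104.63  33.57]
finger158 [100.03  33.56]
tab152 [96.14 36.79]
tab125 [79.07 36.77]
pin [116.63  34.24]
o finger [101.37  34.56]
o tab tip [102.3    5.19]
o tab [76.41  4.96]
o blkL [117.22  16.53]
o blkR [117.35  60.25]
o pin [116.07  35.5 ]
```

Request:
{"name": "apply_moves", "arguments": {"commands": [[60,0,0,0.6,0],[60,-0.4,-0.8,0,0],[60,-0.45,-0.8,0,0],[60,-0.45,-0.8,0,0],[60,-0.4,-0.73,0,0],[60,0,0,0,0],[60,0,0,-0.3,0],[60,0,0,0,0]]}}

```text
clock: 13.62
position: [0.6056, -0.1073, 0.1347]
ee_rot: [0.11, -3.137, -0.002]
force: [-0.2, 1.2, -0.6]
width: 0.598
gripper_force: 0.0
```

Run:
```python
from st import *
acc=0
for i in range(3): grab('wrist'); st()
print(observe()['position'])
```

```text
ang 1.862 r 0.0537 tang 0.22 rad -0.26 [-0.13655725  0.31541339  0.16150051] 13.675
ang 1.858 r 0.0542 tang -1.12 rad -0.25 [-0.73187649 -0.88884931  0.63864081] 13.725
ang 1.854 r 0.0545 tang 0.91 rad -0.34 [0.1079226  0.9686852  0.24588336] 13.775
[ 0.60650338 -0.10827243  0.13635537]
```

Request:
{"name": "apply_moves", "arguments": {"commands": [[60,0,-0.03,-0.35,0],[60,0,0,-0.34,0],[60,0,0,0,0],[60,0,0,0,0],[60,0,0,0,0]]}}

```text
clock: 14.4
position: [0.6069, -0.1111, 0.0963]
ee_rot: [-0.107, 3.138, -0.0]
force: [-0.7, -0.5, 0.4]
width: 0.6
gripper_force: 0.0
```

```bash
python3 -c "
from st import *
st();print(observe()['position'])"
```

```text
ang 1.812 r 0.0562 tang -0.74 rad -0.39 [-0.70038597 -0.45437663  0.40572548] 14.4
[ 0.60690405 -0.11114161  0.09633076]
```

Request:
{"name": "apply_moves", "arguments": {"commands": [[15,0,0,0,0],[15,0,0,0,0],[15,0,0,0,0],[15,0,0,0,0],[15,0,0,0,0],[15,0,0,0,0]]}}

```text
clock: 15.15
position: [0.6062, -0.1103, 0.0954]
ee_rot: [0.108, -3.14, -0.002]
force: [-0.9, 5.4, 2.6]
width: 0.223
gripper_force: 15.0
```

```bash
python3 -c "
from st import *
st();grab('wrist');st();print(observe()['position'])"
```

```text
ang 1.819 r 0.0551 tang 4.25 rad -3.42 [-0.92271218  5.37886768  2.61898232] 15.15
ang 1.820 r 0.0551 tang 3.11 rad -2.28 [-0.48262746  3.82775346  2.0575217 ] 15.2
[ 0.6062149  -0.1102601   0.09533886]
```

Request:
{"name": "apply_moves", "arguments": {"commands": [[15,-0.01,-0.015,0,0],[15,-0.01,-0.015,0,0],[15,0,0,0,0]]}}

```text
clock: 15.58
position: [0.6054, -0.1116, 0.0954]
ee_rot: [-0.109, 3.139, 0.002]
force: [0.1, 6.2, 1.5]
width: 0.225
gripper_force: 15.0
```

```bash
python3 -c "
from st import *
st();grab('wrist');st();grab('wrist');st();print(observe()['position'])"
```

```text
ang 1.791 r 0.0551 tang 5.38 rad -3.12 [0.06536401 6.22224892 1.48649605] 15.575
ang 1.791 r 0.0552 tang 5.39 rad -2.44 [0.65512513 5.8848907  1.22414792] 15.625
ang 1.791 r 0.0552 tang 4.48 rad -2.95 [-0.25651066  5.35675274  1.2003414 ] 15.675
[ 0.60544135 -0.11163703  0.09535142]
```

Advanced 0.028 rad (~0.45 mm). Release and verify with the same view.

Request:
{"name": "apply_moves", "arguments": {"commands": [[60,0,0,0,0],[60,0,0,0,0],[60,0,0,0,0],[60,0,0,0.5,0],[60,0,0,0.5,0],[60,0.4,0.8,0,0],[60,0.4,0.8,0,0],[60,0.45,0.8,0,0],[60,0.45,0.77,-0.2,0],[60,0,0,-0.4,0],[60,0,0,0,0],[60,0,0,0,0]]}}

```text
clock: 17.18
position: [0.7072, 0.0757, 0.1202]
ee_rot: [-0.104, 3.139, -0.001]
force: [-0.4, -0.1, 0.7]
width: 0.605
gripper_force: 0.0
```

Run:
```python
from h import *
acc=0
for i in range(4): im,d,p=grab('wrist'); acc=acc+im.astype(float)
print(observe()['position'],observe()['force'])
a=(acc/4).mean(2);b=np.load('w7.npy').astype(float).mean(2)
for y in (110,130,148,150,152,154,156,158,160,163,166,169): print(y,a[y,268:300].astype(int).tolist())
for y in (180,185): print(y,a[y,248:266].astype(int).tolist(),a[y,308:326].astype(int).tolist())
```

```text
[0.70744938 0.07650764 0.12054339] [ 1.0246509   0.07411251 -0.44663609]
110 [133, 132, 135, 136, 132, 135, 134, 136, 133, 136, 131, 135, 137, 128, 84, 51, 57, 58, 64, 71, 112, 166, 175, 173, 171, 172, 170, 172, 172, 170, 170, 171]
130 [113, 138, 133, 133, 135, 133, 137, 133, 134, 132, 133, 135, 133, 109, 60, 55, 65, 74, 72, 68, 102, 162, 172, 171, 169, 168, 167, 170, 154, 117, 144, 170]
148 [105, 104, 103, 103, 103, 105, 105, 104, 103, 103, 103, 105, 103, 102, 88, 62, 73, 71, 70, 68, 87, 121, 125, 120, 116, 117, 117, 118, 119, 118, 116, 118]
150 [105, 105, 104, 105, 106, 106, 105, 104, 105, 105, 107, 105, 107, 105, 92, 63, 71, 71, 70, 69, 84, 121, 128, 123, 124, 124, 125, 124, 124, 123, 126, 126]
152 [105, 103, 104, 104, 102, 105, 103, 103, 101, 105, 105, 104, 106, 103, 88, 63, 74, 71, 69, 70, 85, 116, 127, 126, 123, 123, 125, 125, 123, 125, 126, 123]
154 [106, 107, 104, 107, 106, 104, 105, 104, 106, 107, 107, 101, 101, 97, 88, 65, 72, 70, 69, 68, 86, 119, 130, 130, 128, 126, 129, 127, 127, 128, 128, 127]
156 [111, 112, 111, 111, 112, 112, 113, 112, 116, 103, 71, 54, 51, 48, 55, 68,
[... 488 characters left out ...]
 122, 121, 120, 121, 123, 120, 123, 120, 119, 122]
166 [79, 79, 80, 80, 81, 79, 81, 82, 83, 69, 47, 55, 58, 66, 70, 61, 56, 70, 86, 83, 84, 83, 83, 82, 82, 82, 82, 81, 83, 83, 83, 83]
169 [88, 90, 88, 86, 90, 89, 90, 90, 89, 78, 50, 50, 58, 67, 70, 59, 58, 83, 109, 106, 108, 105, 106, 109, 107, 110, 110, 111, 110, 110, 111, 109]
180 [107, 104, 107, 108, 107, 105, 107, 99, 114, 119, 118, 116, 118, 115, 116, 116, 116, 116] [143, 140, 142, 143, 144, 143, 143, 141, 135, 116, 123, 126, 124, 126, 124, 125, 124, 126]
185 [104, 104, 102, 103, 104, 101, 103, 99, 113, 118, 118, 117, 117, 115, 116, 116, 115, 114] [140, 141, 139, 142, 142, 142, 142, 139, 131, 119, 124, 129, 128, 126, 128, 127, 129, 128]
```

```bash
python3 -c "
from h import *
print(arm.sign_off())"
```

```text
the job is handed in; nothing more can be done
None
```

The stop is set: its tab passed the sprung finger, which snapped back, and I then brought the tab back clockwise to bear on the finger at an estimated 7–8 N. That comes from the close-up picture. The force readings suggested nearer 10–11 N, still inside 4–13. The knob is released, the arm is clear and the job was handed in at about 17 s, but sign-off gave no verdict.

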